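# Empty the tilting spares bin into the catch tray

### The arm

A 6-joint arm with a two-finger parallel gripper is mounted at the origin on a cart in front of the work surface, level with it; the furniture and walls round the work are solid. World frame = base frame: x ahead of the robot, y to its left, z up, the work surface at z = 0. Lengths are in mm, angles in degrees, forces in N, time in s.
With the tool pointing down it reaches from about 350 to 850 mm from the base axis. Payload 8.1 kg.
Tool frame: the origin (TCP) lies at the very end of the fingers, on their centre line; the grasp point (between the pads) lies 19 mm behind it (pinch_z is the z of the grasp point in the tool frame, in mm); z points along the fingers, y is the direction in which the jaws open and shut (so a half turn about z gives the same grasp; the last joint's range is limited). The gripper opens to 85 mm and grips with 20 to 120 N. Pads are 22 mm wide; open, the fingers measure 114 mm over their backs; the gripper's body (76 mm by 85 mm) begins 54 mm behind the grasp point. The pads swing forward as they close: fully open they stand 13 mm farther back than shut.
Start: joints at [-76.914, 7.471, 85.268, -0, 87.261, -4.893], TCP at [185.225, -570.699, 231.292] pointing down, gripper open.
Joint ranges: [-169.43, 169.43], [-51.17, 129.36], [1.28, 143.12], [-76.62, 256.62], [0, 156.53], [-152.29, 152.29]. Speed limits (degrees/s): [136.94, 136.94, 159.86, 180, 180, 180].

### API

Orientations are given as [roll, pitch, yaw] about the fixed x, y, z axes, in that order (R = Rz(yaw) Ry(pitch) Rx(roll)).
In Python, from bench import * gives the robot as it stands.
- The arm moves only by the shell command python3 -m creep 'ROWS' [FORCE]. ROWS is a JSON object of lists of equal length, an entry for each row: "translation": the shift along the tool's x, y, z in mm, a list of three; "rotation": the turn, a rotation vector about the tool's x, y, z in rad, a list of three; "claw": the finger opening in mm, from 0 to 85.4. In form: {"translation": [[dx, dy, dz], ...], "rotation": [[ax, ay, az], ...], "claw": [claw, ...]}. A call has 1 to 10 rows; each row shifts and turns the commanded pose from where the row before left it, along the tool's axes as they then stand; what a row does not reach is not made up. A row lasts 1/10 s, in which the tool goes at most 50 mm and 8.59 degrees, less where a joint would pass 70% of its speed; a pose out of reach is approached as far as the arm can. A call is refused whole if a number of a shift passes 50 or a number of a turn 0.15, either way. A call with a gripper value outside its range is refused whole. The fingers move at their own pace and stop on an object; FORCE is the grip in N (left out, the last holds). Time passes only in rows, so rows that do not move let the fingers close. It gives the time, the measured TCP pose, the force and the opening at its end, in the units of the state.
- sense(): the state, without advancing time (a new reading comes with each control period).
- snapshot(name): name is "scene" or "top"; returns a dict with "frame" (400x640x3 uint8, red, green, blue), "intrinsics" (3x3 intrinsics, pixels), "extrinsics" (4x4, takes a point from camera to world coordinates). Camera axes: x right, y up, looking along -z (the intrinsics and any distortion apply to the point x, -y, -z); pixel columns grow to the right and rows downward; lengths in mm; the calibration is good to about 2 mm. A picture is of the moment at which its call begins. There is no depth.
- hand_in(): hands the job in, once; it reports no verdict.
The state is a dict: "time": time; "joint_pos": joint angles; "qd": joint speeds; "joint_efforts": joint torques, N m; "tool_pos": TCP position; "tcp_rot": TCP orientation; "ft_force": force on the tool from outside, world axes, zero at the start; "wrist_torque": the same for the moment, N m; "finger_gap": finger opening in mm.
Only numpy, scipy, OpenCV 4.12 (cv2) and the standard library are available. Lean on these libraries where they do the work, as an engineer would, in place of code of your own. Each camera call takes 0.05 s, during which the arm holds its last target.

### The job

Slide the white catch tray under the mouth of the blue tilting bin, centred and close up to the stand. Then pull the bin forward by its red grip bar all the way to its stop so that the valve and both union nuts tip out into the tray, and swing the empty bin back fully upright. Leave the tray with the parts standing there, do not handle the parts themselves, and do not disturb the other things on the table.

Things in the scene. Friction and masses are not known exactly. Their poses are not given: they have to be found in the camera images.
- pivot (a point): Middle of the bin's pivot axis, 180 mm above the table, on a grey stand fixed to the table. Stand axes: x away from the robot, y left along the pivot axis, z up. The side plates' outer faces are at y = +-111 mm, 200 mm high; their feet run from 20 mm in front (-x) of the pivot to 90 mm behind it. Nothing of the stand lies further forward: that space is free for the tray.
- drop_zone (a point): Point on the table 110 mm in front (-x of the stand) of the pivot, with the stand's axes: the parts come down about here when the bin is at its stop. With the tray's centre here and the tray square to the stand, the tray's rear wall is 15 mm in front of the feet. (A fixed shallow black tray, 24 mm high, lies left of the white one.)
- bin (a joint): Bin angle, rad: 0 = upright home stop, 2.6 = forward stop, the front wall then a chute sloping down 59 degrees toward the robot. Pivot friction about 0.4 N m: the empty bin stays where left, a full one may swing on. Blue open-topped bin, 198 mm wide, 105 mm high at the front wall, 150 mm deep, 4 mm walls, 0.5 kg, pivoting about its lower front edge.
- grip_bar (a point): Middle of the red round grip bar (14 mm thick, 90 mm long, parallel to the pivot axis) on a lever at the bin's left; 175 mm left of the pivot's middle, 50 mm clear of the lever. At bin angle a it is at x = 130 sin(0.3 - a), z = 130 cos(0.3 - a) mm from the pivot (stand axes): 304 mm above the table at home, 93 mm at the stop. Pinch it across from above; it turns in the grip.
- bin_lip (a point): Middle of the front wall's upper edge, over which the parts slide out; 105 mm from the pivot axis. At the forward stop it is 56 mm in front of the pivot and about 89 mm above the table.
- tray_floor (a point): Centre of the inner floor of the white catch tray, 5 mm above its underside. Tray: 150 mm along its x, 240 mm along its y, walls 4 mm thick; the rear (+x) wall is 65 mm high, the front (-x, robot's side) wall 95 mm, both end walls (+-y) 70 mm; 0.4 kg, loose on the table; z up.
- tray_tab (a point): Centre of the grey grip tab on the middle of the tray's right (-y) wall: 12 mm thick along the tray's y, 50 mm along its x, top 78 mm above the table; it stands 4 mm proud of both faces of the wall (70 mm high) and reaches down to 33 mm. The point is 62 mm above the table, 118 mm from the tray's centre along -y; axes as the tray's. Pinch the tab across its thickness from above to drag or turn the tray on the table.
- ball_valve_mid (a point): Middle of a dark grey ball valve with an orange lever (170 mm long along its y, 59 mm wide, 81 mm high), 35 mm above its underside; begins in the rear of the bin.
- union_nut_a_mid (a point): Middle of a dark grey ribbed union nut (59 mm across, 24 mm high); begins in the front of the bin.
- union_nut_b_mid (a point): Middle of a second, equal union nut (59 mm across, 24 mm high); begins in the front of the bin.
- meter: Bystander: yellow and black multimeter, 140x70x43 mm, lying behind and left of the tray; origin under its centre.
- handset: Bystander: black remote control, 205x51x28 mm, lying at the left; origin under its centre.
- dish: Bystander: round petri dish with its lid, 58 mm across, 15 mm high, lying flat at the left front; origin under its centre.

How it is judged (in metres and radians):
On the way:
1. the tray stands under the bin's mouth and the bin is pulled forward to its stop (value of joint bin above 2.5 rad and horizontal distance between tray_floor and drop_zone below 0.06 m), for 0.2 s.
At the end, for the whole second after the job is handed in: The bin is back upright (within 0.08 rad of its home stop); the tray stands flat on the table with its centre within 60 mm of the drop zone; the valve and both nuts lie inside the tray's walls, all but at rest (below 0.1 m/s; a nut on its edge may still rock) (value of joint bin below 0.08 rad and horizontal distance between tray_floor and drop_zone below 0.06 m and height (world z) of tray_floor below 0.01 m and angle between tray_floor's own z axis and vertical below 0.06 rad and x of ball_valve_mid in the frame of tray_floor between -0.072 and 0.072 m and y of ball_valve_mid in the frame of tray_floor between -0.117 and 0.117 m and z of ball_valve_mid in the frame of tray_floor between 0 and 0.09 m and x of union_nut_a_mid in the frame of tray_floor between -0.072 and 0.072 m and y of union_nut_a_mid in the frame of tray_floor between -0.117 and 0.117 m and z of union_nut_a_mid in the frame of tray_floor between 0 and 0.09 m and x of union_nut_b_mid in the frame of tray_floor between -0.072 and 0.072 m and y of union_nut_b_mid in the frame of tray_floor between -0.117 and 0.117 m and z of union_nut_b_mid in the frame of tray_floor between 0 and 0.09 m and linear speed of each of ball_valve, union_nut_a, union_nut_b below 0.1 m/s); the robot touches nothing.
It fails at once if the multimeter is moved more than 30 mm (distance of meter from where it was at the start of the episode above 0.03 m).
It fails at once if the remote control is moved more than 30 mm (distance of handset from where it was at the start of the episode above 0.03 m).
It fails at once if the petri dish is moved more than 30 mm (distance of dish from where it was at the start of the episode above 0.03 m).
It fails at once if the gripper handles one of the parts (fingers press on it with more than 2 N) (contact force between the fingers and ball_valve above 2 N or contact force between the fingers and union_nut_a above 2 N or contact force between the fingers and union_nut_b above 2 N).
It also fails if it takes over 67 s, if anything falls off the work surface, if the arm or the gripper's body presses on something with over 40 N, if the wrist force passes 120 N, or if a joint passes its speed limit or range.

## Working session

There is one attempt and no reset: what is moved stays moved. The work goes in short steps, Python scripts to look and compute and a shell command to move; the robot and the scene stay as the last step left them, time stands still between calls to the robot, and variables do not carry over. Pictures are saved under pics/ and viewed, and the job is handed in when it is done.

```bash
mkdir -p pics; ls; python3 - <<'E'
from bench import *
import cv2,numpy as np
print(sense())
for n in("scene","top"):
    s=snapshot(n); cv2.imwrite(f"pics/{n}0.png",s["frame"][:,:,::-1]); print(n,s["intrinsics"],s["extrinsics"])
    np.savez(f"{n}0.npz",**s)
E
```

```text
pics
{'time': 0.0, 'joint_pos': array([-7.69137425e+01,  7.51606493e+00,  8.53298637e+01,  9.32279168e-04,
        8.72613465e+01, -4.89456674e+00]), 'qd': array([-0.02361427, -0.06103855, -0.09307643, -0.04812462, -0.01147232,
        0.05195051]), 'joint_efforts': array([-4.20913175e-04, -5.69409120e+01, -5.00546551e+01, -1.36977692e-04,
        1.50619989e-02,  3.55508902e-06]), 'tool_pos': array([ 185.10540724, -570.15132738,  230.22885634]), 'tcp_rot': array([-1.79893196e+02, -1.00807035e-02,  1.79807694e+01]), 'ft_force': array([-0.0417622 ,  0.08568916, -0.32552711]), 'wrist_torque': array([ 0.00355624, -0.04111323, -0.00501234]), 'finger_gap': 85.27730383081142}
scene [[452.29260239   0.         313.3763704 ]
 [  0.         452.29260239 199.96991232]
 [  0.           0.           1.        ]] [[-6.44685429e-01  4.09003031e-01 -6.45830642e-01 -3.67178005e+02]
 [-7.64185676e-01 -3.66937403e-01  5.30449993e-01  7.39144701e+02]
 [-2.00237634e-02  8.35507907e-01  5.49113455e-01  9.70867623e+02]
 [ 0.00000000e+00  0.00000000e+00  0.00000000e+00  1.00000000e+00]]
top [[408.34260316   0.         325.70576124]
 [  0.         408.34260316 200.31927975]
 [  0.           0.           1.        ]] [[-1.82668862e-02  9.86868157e-01 -1.60491624e-01  3.33989194e+02]
 [-9.99814874e-01 -1.90001451e-02 -3.03525938e-03  8.74642711e+00]
 [-6.04476498e-03  1.60406468e-01  9.87032535e-01  1.35013707e+03]
 [ 0.00000000e+00  0.00000000e+00  0.00000000e+00  1.00000000e+00]]
```

View pics/scene0.png

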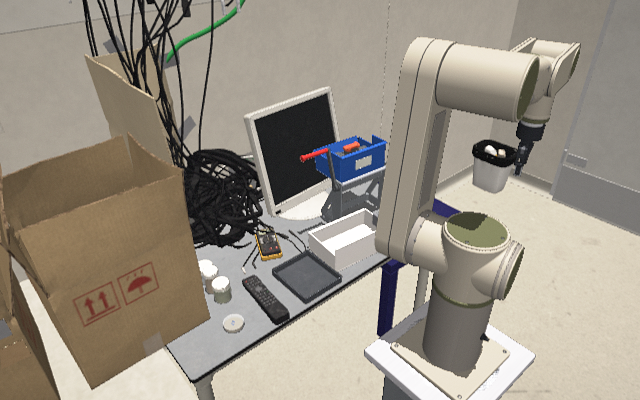

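View pics/top0.png

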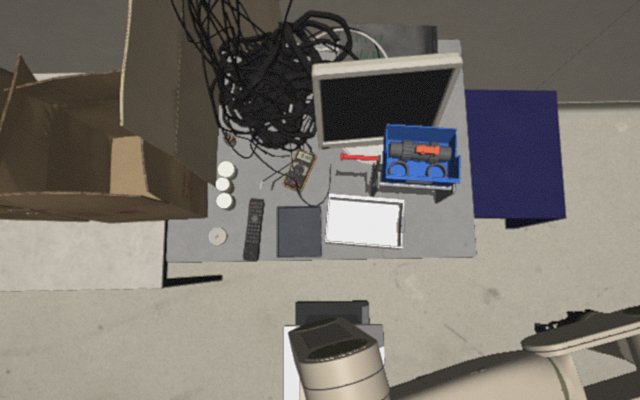

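The overview shows the white tray at about (365,222) in the top view, left of and in front of the blue bin (422,155). The grip bar is at (358,156), the meter at (299,170) and the black tray at (300,231). I'll zoom in and measure.

```bash
cat > h.py <<'E'
import numpy as np, cv2
def ray(s,u,v):
    K=s["intrinsics"];E=s["extrinsics"]
    d=np.linalg.inv(K)@np.array([u,v,1.]); d=E[:3,:3]@np.array([d[0],-d[1],-d[2]])
    return E[:3,3],d
def onz(s,u,v,z):
    o,d=ray(s,u,v); return o+d*(z-o[2])/d[2]
def proj(s,p):
    E=s["extrinsics"]; c=E[:3,:3].T@(np.array(p,float)-E[:3,3]); q=s["intrinsics"]@np.array([c[0],-c[1],-c[2]]); return q[:2]/q[2]
def tri(s1,p1,s2,p2):
    o1,d1=ray(s1,*p1);o2,d2=ray(s2,*p2)
    t=np.linalg.lstsq(np.c_[d1,-d2],o2-o1,rcond=None)[0]
    a,b=o1+d1*t[0],o2+d2*t[1]; return (a+b)/2,np.linalg.norm(a-b)
E
python3 - <<'E'
import cv2
t=cv2.imread("pics/top0.png"); cv2.imwrite("pics/t0z.png",cv2.resize(t[110:265,270:480],None,fx=3.8,fy=3.8,interpolation=cv2.INTER_CUBIC))
t=cv2.imread("pics/scene0.png"); cv2.imwrite("pics/s0z.png",cv2.resize(t[120:290,240:400],None,fx=3.5,fy=3.5,interpolation=cv2.INTER_CUBIC))
E
```

```text
(no output)
```

View pics/t0z.png

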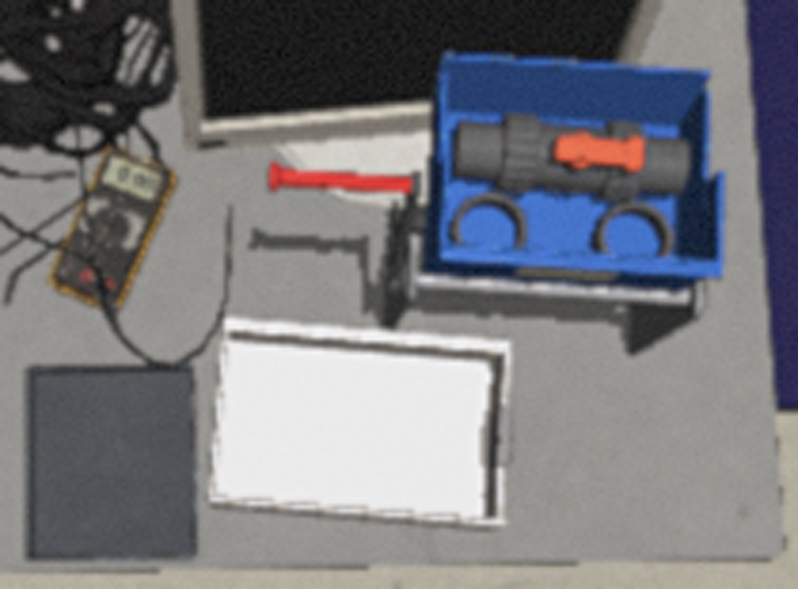

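View pics/s0z.png

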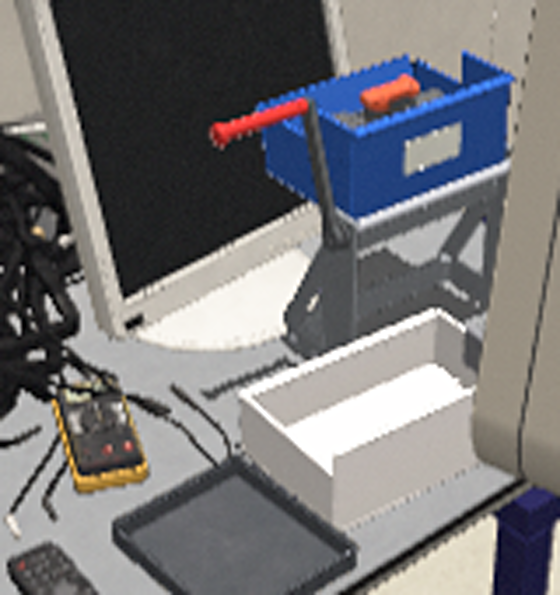

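```bash
python3 - <<'E'
import numpy as np,cv2
from h import *
T=dict(np.load("top0.npz"));S=dict(np.load("scene0.npz"))
R={}
for n,s,roi in(("top",T,(330,145,381,168)),("scene",S,(295,140,333,168))):
    f=s["frame"].astype(int); m=((f[...,0]>130)&(f[...,1]<90)&(f[...,2]<90)).astype(np.uint8)
    k=np.zeros_like(m); x0,y0,x1,y1=roi; k[y0:y1,x0:x1]=1; m*=k
    ys,xs=np.nonzero(m); P=np.c_[xs,ys].astype(float)
    c,(w,h),a=cv2.minAreaRect(P.astype(np.float32)); 
    vx,vy,cx,cy=cv2.fitLine(P.astype(np.float32),2,0,.01,.01).ravel()
    t=(P-[cx,cy])@[vx,vy]; print(n,len(P),t.min(),t.max(),cx,cy,vx,vy)
    e=[np.array([cx,cy])+np.array([vx,vy])*q for q in(t.min()-.4,t.max()+.4)]
    e.sort(key=lambda p:p[0]); R[n]=e; print(e)
E1=[onz(T,*p,304) for p in R["top"]]; print("top@304",E1,np.linalg.norm(E1[0]-E1[1]))
for i in(0,1): print("tri",tri(T,R["top"][i],S,R["scene"][i]))
cor=dict(rl=(228,320),rr=(510,340),fr=(505,523),fl=(210,500))
zz=dict(rl=68,rr=68,fr=85,fl=85)
q={k:onz(T,270+(u+.5)/3.8-.5,110+(v+.5)/3.8-.5,95 if k[0]=='f' else 70) for k,(u,v) in cor.items()}
for k in q:print(k,q[k].round(1))
print("len rear",np.linalg.norm(q['rl']-q['rr']),"front",np.linalg.norm(q['fl']-q['fr']))
d=q['rl']-q['rr'];print("yaw rear",np.degrees(np.arctan2(d[1],d[0]))-90)
d=q['fl']-q['fr'];print("yaw front",np.degrees(np.arctan2(d[1],d[0]))-90)
# side plates: front face of stand etc
for nm,(u,v),z in (("bin rear-left",(440,55),290),("bin rear right",(710,72),290),("bin front left",(432,258),285),("front right",(722,275),285),("lip bar l",(412,283),200),("plate r front",(700,290),200),("plate l foot front",(385,325),0),("plate r foot front",(632,352),0),("table edge R front",(780,555),0),("table front left",(100,570),0)):
    print(nm,onz(T,270+(u+.5)/3.8-.5,110+(v+.5)/3.8-.5,z).round(1))
E
```

```text
top 136 -16.899966348527755 20.34762215930334 357.66177 157.19118 0.9978642 0.06532272
[array([340.39875683, 156.06109652]), array([378.36508279, 158.54646847])]
scene 104 -12.883170742048605 15.263029199586526 312.67307 154.28847 0.9493449 -0.31423604
[array([300.06275514, 158.46251844]), array([327.54268166, 149.36657906])]
top@304 [array([621.76670619, -29.00545869, 304.        ]), array([ 613.01324512, -128.93235104,  304.        ])] 100.30955535716335
tri (array([623.29507791, -27.41435969, 304.11661742]), np.float64(4.393059519954527))
tri (array([ 612.34121724, -129.02330894,  305.44086018]), np.float64(0.8001414607701172))
rl [ 5.628e+02 -2.000e-01  7.000e+01]
rr [ 541.3 -235.3   70. ]
fr [ 388.4 -219.3   95. ]
fl [411.2  17.4  95. ]
len rear 236.13430672507002 front 237.78669498652488
yaw rear -5.229293476270797
yaw front -5.511904403782282
bin rear-left [ 712.5 -153.6  290. ]
bin rear right [ 695.9 -344.9  290. ]
bin front left [ 565.7 -142.6  285. ]
front right [ 549.6 -344.6  285. ]
lip bar l [ 565.2 -138.8  200. ]
plate r front [ 555.6 -355.5  200. ]
plate l foot front [ 568.1 -139.2    0. ]
plate r foot front [ 539.9 -355.3    0. ]
table edge R front [ 360.7 -471.6    0. ]
table front left [358.7 113.9   0. ]
```

Measured positions, with top-view heights agreeing with the given sizes:
- Grip bar middle is about (617,-79), triangulated at z about 304.
- Stand yaw is about -5°, which puts the pivot at about (563,-249) and the drop zone at about (453,-239).
- Tray centre is about (476,-110) at yaw -5.3°, so the tab is about (465,-227).

Next I'll turn the tool and go above the tab.

```bash
python3 -m creep '{"translation":[[0,0,0],[0,0,0],[0,0,0]],"rotation":[[0,0,0.136],[0,0,0.136],[0,0,0.136]],"claw":[50,50,50]}' 60
python3 -m creep '{"translation":[[24.7,-36.7,0],[24.7,-36.7,0],[24.7,-36.7,0],[24.7,-36.7,0],[24.7,-36.7,0],[24.7,-36.7,0],[24.7,-36.7,0],[24.7,-36.7,0],[24.7,-36.7,0],[24.7,-36.7,0]],"rotation":[[0,0,0],[0,0,0],[0,0,0],[0,0,0],[0,0,0],[0,0,0],[0,0,0],[0,0,0],[0,0,0],[0,0,0]],"claw":[50,50,50,50,50,50,50,50,50,50]}'
python3 -m creep '{"translation":[[0,0,20],[0,0,20],[0,0,20],[0,0,10],[0,0,0]],"rotation":[[0,0,0],[0,0,0],[0,0,0],[0,0,0],[0,0,0]],"claw":[50,50,50,50,50]}'
cat > snap.py <<'E'
import sys,numpy as np,cv2
from bench import *
n=sys.argv[1]
for c in sys.argv[2:]:
    s=snapshot(c); np.savez(f"{c}{n}.npz",**s); f=s["frame"][:,:,::-1]
    f=f[110:265,270:480] if c=="top" else f[120:290,240:440]
    cv2.imwrite(f"pics/{c}{n}.png",cv2.resize(f,None,fx=3.5,fy=3.5,interpolation=cv2.INTER_CUBIC))
st=sense(); print({k:np.round(st[k],1) for k in("time","tool_pos","tcp_rot","ft_force","finger_gap")})
E
python3 snap.py 1 top scene
```

```text
time: 0.4
tool_pos: [185.2, -570.3, 230.6]
tcp_rot: [-179.9, 0.0, -5.7]
ft_force: [-0.7, -1.0, -0.0]
finger_gap: 50.1
time: 1.4
tool_pos: [466.3, -226.9, 231.0]
tcp_rot: [-180.0, 0.0, -5.4]
ft_force: [-0.2, -0.4, 0.1]
finger_gap: 49.9
time: 1.9
tool_pos: [464.4, -227.8, 159.3]
tcp_rot: [-179.9, 0.2, -5.4]
ft_force: [-0.3, -0.6, -0.3]
finger_gap: 50.1
{'time': np.float64(2.0), 'tool_pos': array([ 465.7, -228.8,  161.8]), 'tcp_rot': array([180. ,  -0. ,  -5.4]), 'ft_force': array([-0.8,  0.8, -0.2]), 'finger_gap': np.float64(49.9)}
```

View pics/top1.png

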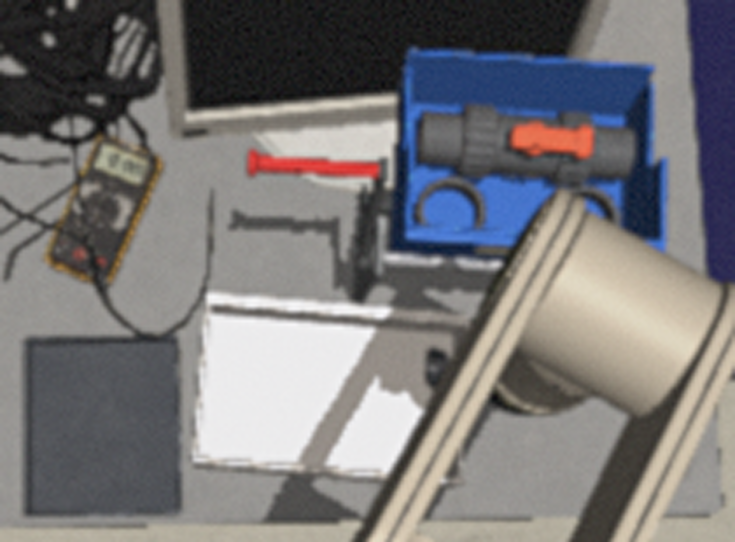

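View pics/scene1.png

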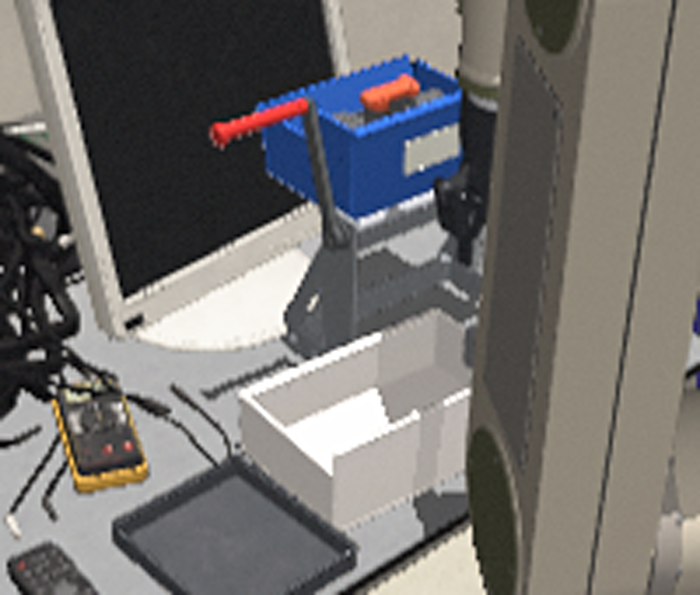

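The tool is over the right wall, with the forearm hiding the tab. The tray's left end in the top view is undisturbed. I'll check the tab prediction against the first image.

```bash
python3 - <<'E'
import numpy as np,cv2
from h import *
T=dict(np.load("top0.npz"))
im=cv2.resize(T["frame"][180:260,320:420,::-1],None,fx=7,fy=7,interpolation=cv2.INTER_CUBIC)
c=np.array([476.3,-109.7,0]);a=np.radians(-5.35);R=np.array([[np.cos(a),-np.sin(a),0],[np.sin(a),np.cos(a),0],[0,0,1]])
for p in [(75,120,65),(75,-120,65),(-75,120,95),(-75,-120,95),(25,-124,78),(-25,-124,78),(25,-112,78),(-25,-112,78),(0,-118,78)]:
    u,v=proj(T,c+R@np.array(p)); cv2.circle(im,(int((u-320+.5)*7),int((v-180+.5)*7)),3,(0,0,255),-1)
cv2.imwrite("pics/chk.png",im)
E
```

```text
(no output)
```

View pics/chk.png

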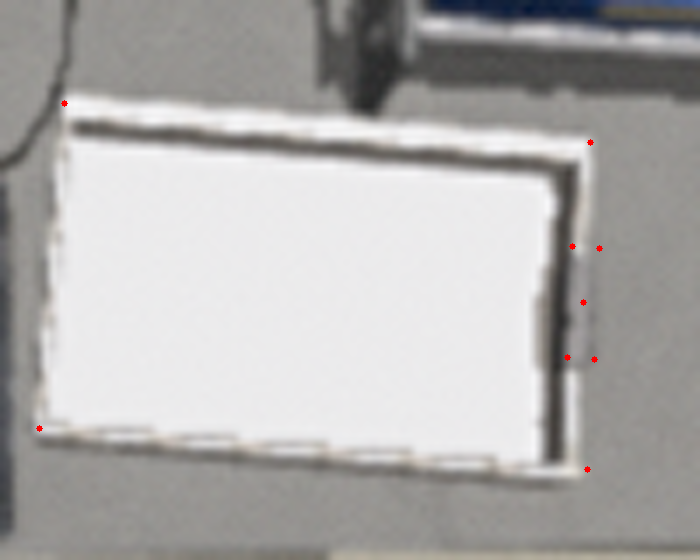

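The prediction fits to within about 3 mm, with the tab slightly nearer the robot. I'll descend with a -3 mm x correction and close.

```bash
python3 -m creep '{"translation":[[-3,-1,20],[0,0,25],[0,0,25],[0,0,25],[0,0,15],[0,0,6],[0,0,0]],"rotation":[[0,0,0],[0,0,0],[0,0,0],[0,0,0],[0,0,0],[0,0,0],[0,0,0]],"claw":[50,50,50,50,50,50,50]}'
python3 -m creep '{"translation":[[0,0,0],[0,0,0],[0,0,0],[0,0,0],[0,0,0],[0,0,0]],"rotation":[[0,0,0],[0,0,0],[0,0,0],[0,0,0],[0,0,0],[0,0,0]],"claw":[5,5,5,5,5,5]}' 60
```

```text
time: 2.7
tool_pos: [462.8, -227.4, 45.4]
tcp_rot: [-180.0, 0.0, -5.4]
ft_force: [-1.0, 0.3, 0.9]
finger_gap: 49.3
time: 3.3
tool_pos: [464.0, -227.5, 46.9]
tcp_rot: [180.0, -0.1, -5.4]
ft_force: [0.4, 3.5, 6.1]
finger_gap: 11.4
```

Holding the tab, with an 11.4 mm gap against its 12 mm thickness. Now I'll drag it about 130 mm right and 9 mm toward the robot.

```bash
python3 -m creep '{"translation":[[-3,6,0],[-3,12,0],[-3,14,0],[0,16,0],[0,16,0],[0,16,0],[0,16,0],[0,14,0],[0,12,0],[0,8,0]],"rotation":[[0,0,0],[0,0,0],[0,0,0],[0,0,0],[0,0,0],[0,0,0],[0,0,0],[0,0,0],[0,0,0],[0,0,0]],"claw":[5,5,5,5,5,5,5,5,5,5]}'
python3 -m creep '{"translation":[[0,0,0],[0,0,0]],"rotation":[[0,0,0],[0,0,0]],"claw":[5,5]}'
python3 snap.py 2 top scene
```

```text
time: 4.3
tool_pos: [442.7, -355.8, 46.9]
tcp_rot: [-179.9, -0.1, -5.4]
ft_force: [0.6, 11.4, 11.7]
finger_gap: 11.3
time: 4.5
tool_pos: [442.5, -357.1, 46.9]
tcp_rot: [179.9, -0.1, -5.4]
ft_force: [0.0, -0.7, 4.7]
finger_gap: 11.0
{'time': np.float64(4.6), 'tool_pos': array([ 442.5, -357.1,   46.9]), 'tcp_rot': array([ 1.799e+02, -1.000e-01, -5.400e+00]), 'ft_force': array([ 0. , -1.2,  5.4]), 'finger_gap': np.float64(11.1)}
```

View pics/top2.png

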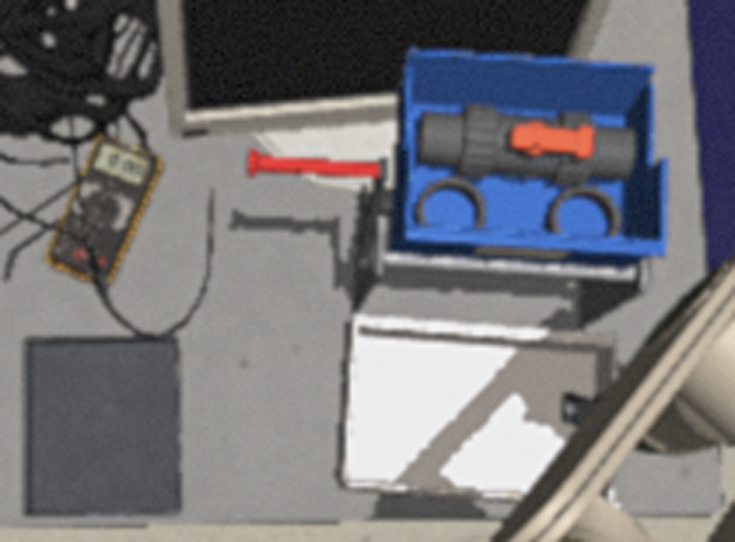

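View pics/scene2.png

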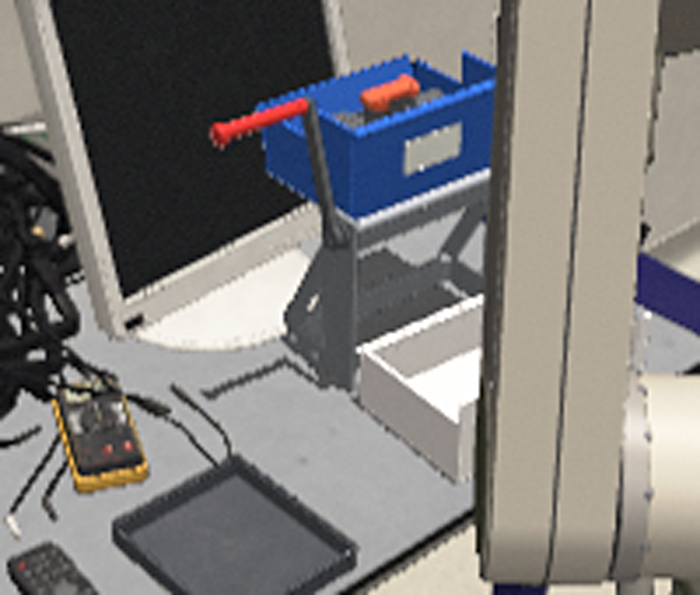

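```bash
python3 - <<'E'
import numpy as np
from h import *
T=dict(np.load("top2.npz"))
P=lambda u,v,z:onz(T,270+(u+.5)/3.5-.5,110+(v+.5)/3.5-.5,z).round(1)
for n,a in dict(rl=(350,316,66),rr=(614,336,66),fl=(343,487,93),lidl=(387,268,200),lidr=(648,283,200),footR=(580,325,0),footL=(358,312,0)).items(): print(n,P(*a))
rl,rr,fl=P(350,316,66),P(614,336,66),P(343,487,93); print("centre",(rr+fl)/2, "len",np.linalg.norm((rr-rl)[:2]),np.linalg.norm((fl-rl)[:2]))
E
```

```text
rl [ 541.4 -127.2   66. ]
rr [ 518.4 -365.8   66. ]
fl [ 385.8 -112.9   93. ]
lidl [ 559.  -144.7  200. ]
lidr [ 542.3 -357.2  200. ]
footR [ 539.1 -353.3    0. ]
footL [ 555.7 -142.     0. ]
centre [ 452.1  -239.35   79.5 ] len 239.70598657522098 156.25571989530494
```

The tray reads (452,-239) at yaw about -5.5°, with the rear wall 15–18 mm in front of the feet, which is on target. I'll release the tab, lift, and check the monitor's clearance to the bar.

```bash
python3 -m creep '{"translation":[[0,0,0],[0,0,0],[0,0,0],[0,0,-15],[0,0,-25],[0,0,-40],[0,0,-45],[0,0,-45],[0,0,-45],[0,0,-45]],"rotation":[[0,0,0],[0,0,0],[0,0,0],[0,0,0],[0,0,0],[0,0,0],[0,0,0],[0,0,0],[0,0,0],[0,0,0]],"claw":[35,35,35,35,35,35,35,35,35,35]}'
python3 - <<'E'
import numpy as np
from h import *
T=dict(np.load("top0.npz"));S=dict(np.load("scene0.npz"))
t=lambda u,v:(270+(u+.5)/3.8-.5,110+(v+.5)/3.8-.5)
s=lambda u,v:(240+(u+.5)/3.5-.5,120+(v+.5)/3.5-.5)
print("mon low left",tri(T,t(195,145),S,s(115,337)))
# upper-left corner: top frame full px (314,64), scene (247,121)
print("mon up left",tri(T,(314,64),S,(247,121)))
print("mon up right",tri(T,(460,57),S,(330,88)))
print("low right", tri(T,t(435,108),S,s(300,215)))
E
```

```text
time: 5.6
tool_pos: [441.2, -355.5, 308.5]
tcp_rot: [180.0, -0.1, -5.4]
ft_force: [0.7, 0.3, 0.5]
finger_gap: 34.8
mon low left (array([720.97295188,  27.63906306,  58.27387273]), np.float64(6.848959686028578))
mon up left (array([838.27895457,  30.15307542, 380.69795226]), np.float64(13.356928550850977))
mon up right (array([ 837.70939929, -333.48919167,  402.56634969]), np.float64(13.469342018406342))
low right (array([ 714.18888027, -185.40565823,  121.13404472]), np.float64(35.21992371877498))
```

The monitor face is near x 810 at bar height, so there is ample clearance. I'll raise and turn the tool 90° so the jaws lie across the bar.

```bash
python3 -m creep '{"translation":[[0,0,-15],[0,0,-15],[0,0,-15],[0,0,-15],[0,0,-15],[0,0,-5],[0,0,0],[0,0,0],[0,0,0],[0,0,0]],"rotation":[[0,0,-0.143],[0,0,-0.143],[0,0,-0.143],[0,0,-0.143],[0,0,-0.143],[0,0,-0.143],[0,0,-0.143],[0,0,-0.143],[0,0,-0.143],[0,0,-0.143]],"claw":[60,60,60,60,60,60,60,60,60,60]}'
python3 -m creep '{"translation":[[0,0,0],[0,0,0]],"rotation":[[0,0,-0.14],[0,0,0]],"claw":[60,60]}'
python3 snap.py 3 top scene
```

```text
time: 6.6
tool_pos: [441.3, -355.6, 386.5]
tcp_rot: [180.0, 0.0, 76.9]
ft_force: [-0.6, -0.2, 0.4]
finger_gap: 60.0
time: 6.8
tool_pos: [441.4, -355.6, 386.4]
tcp_rot: [180.0, 0.0, 84.7]
ft_force: [0.3, 0.9, 0.1]
finger_gap: 60.0
{'time': np.float64(6.9), 'tool_pos': array([ 441.5, -355.7,  386.1]), 'tcp_rot': array([180. ,   0. ,  84.3]), 'ft_force': array([-0.1,  0. ,  0. ]), 'finger_gap': np.float64(59.9)}
```

View pics/top3.png

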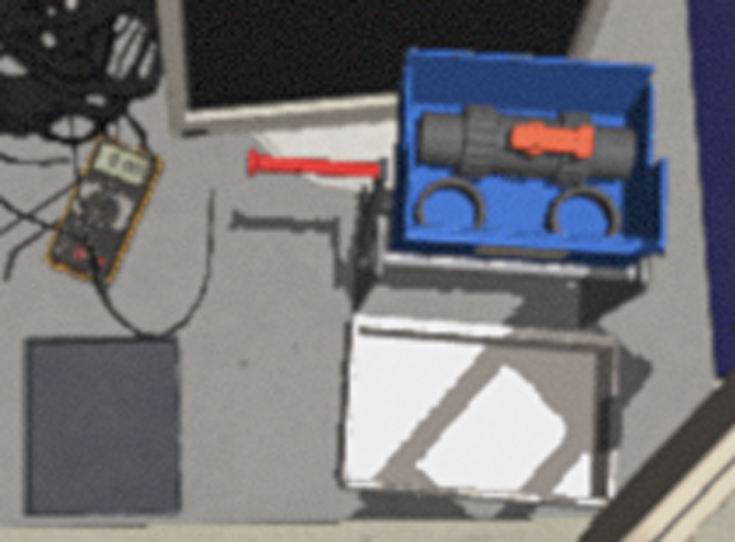

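The tray stayed put: its corners are still at (350,316) and (614,336). Now moving above the bar.

```bash
python3 -m creep '{"translation":[[29.2,14.9,0],[29.2,14.9,0],[29.2,14.9,0],[29.2,14.9,0],[29.2,14.9,0],[29.2,14.9,0],[29.2,14.9,0],[29.2,14.9,0],[29.2,14.9,0],[29.2,14.9,0]],"rotation":[[0,0,0],[0,0,0],[0,0,0],[0,0,0],[0,0,0],[0,0,0],[0,0,0],[0,0,0],[0,0,0],[0,0,0]],"claw":[60,60,60,60,60,60,60,60,60,60]}'
python3 -m creep '{"translation":[[0,0,15],[0,0,20],[0,0,0]],"rotation":[[0,0,0],[0,0,0],[0,0,0]],"claw":[60,60,60]}'
python3 snap.py 4 top scene
```

```text
time: 7.9
tool_pos: [618.1, -78.0, 385.7]
tcp_rot: [180.0, 0.0, 84.3]
ft_force: [0.7, -0.5, 0.6]
finger_gap: 60.3
time: 8.2
tool_pos: [616.5, -78.7, 347.1]
tcp_rot: [-179.7, -0.0, 84.4]
ft_force: [0.0, -0.4, -0.4]
finger_gap: 60.2
{'time': np.float64(8.3), 'tool_pos': array([617.2, -79.3, 350.4]), 'tcp_rot': array([-179.9,   -0. ,   84.4]), 'ft_force': array([-0. , -1.3,  0.8]), 'finger_gap': np.float64(60.1)}
```

View pics/top4.png

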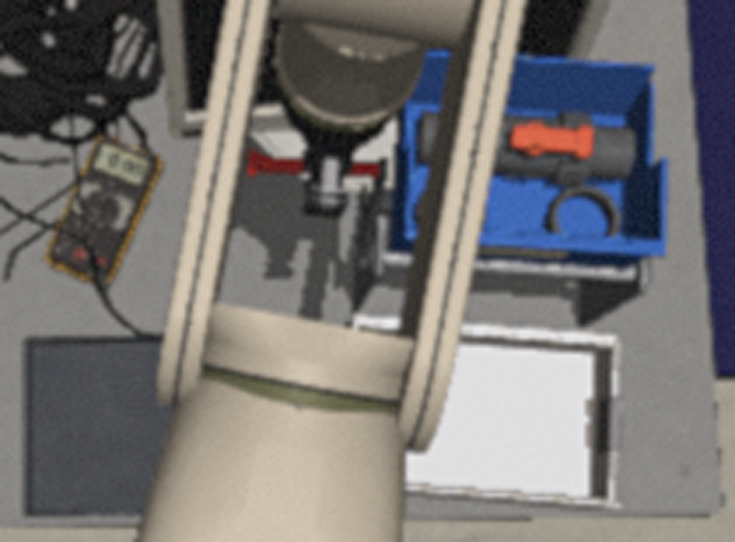

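View pics/scene4.png

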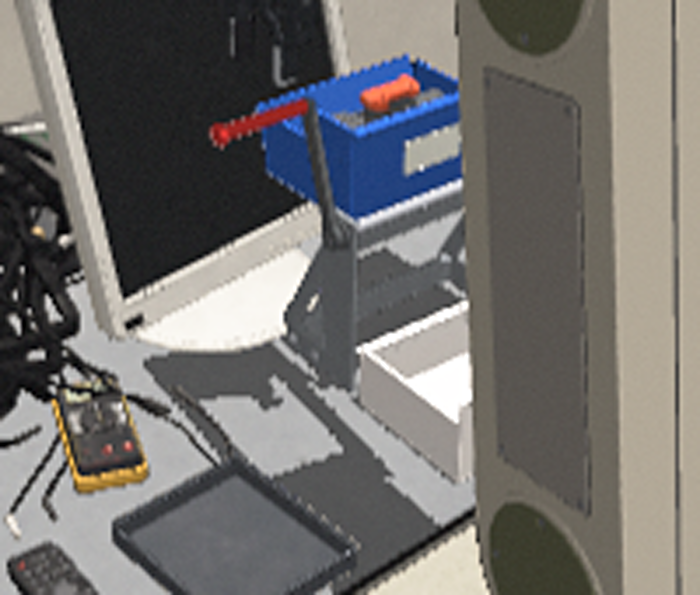

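The fingers straddle the bar in both views, at about (325,170) in the top crop. Descending to grip.

```bash
python3 -m creep '{"translation":[[0,0,20],[0,0,20],[0,0,15],[0,0,8],[0,0,0],[0,0,0]],"rotation":[[0,0,0],[0,0,0],[0,0,0],[0,0,0],[0,0,0],[0,0,0]],"claw":[60,60,60,60,60,60]}'
python3 -m creep '{"translation":[[0,0,0],[0,0,0],[0,0,0],[0,0,0],[0,0,0],[0,0,0]],"rotation":[[0,0,0],[0,0,0],[0,0,0],[0,0,0],[0,0,0],[0,0,0]],"claw":[5,5,5,5,5,5]}' 60
python3 - <<'E'
import numpy as np
# path in tool axes: tool y = +stand x, tool z = down
A=np.concatenate([np.linspace(0,2.6,27)])
f=lambda a:(130*np.sin(.3-a),130*np.cos(.3-a))
for a,b in zip(A[:-1],A[1:]):
    p,q=f(a),f(b); print(f"{b:.1f}: [0,{q[0]-p[0]:.1f},{-(q[1]-p[1]):.1f}]",end=" ")
E
```

```text
time: 8.9
tool_pos: [617.9, -79.4, 288.3]
tcp_rot: [179.9, 0.0, 84.5]
ft_force: [0.2, -0.5, 0.1]
finger_gap: 60.2
time: 9.5
tool_pos: [617.2, -79.3, 288.1]
tcp_rot: [-180.0, 0.0, 84.6]
ft_force: [-5.0, 1.1, 4.1]
finger_gap: 12.2
0.1: [0,-12.6,-3.2] 0.2: [0,-12.8,-1.9] 0.3: [0,-13.0,-0.6] 0.4: [0,-13.0,0.6] 0.5: [0,-12.8,1.9] 0.6: [0,-12.6,3.2] 0.7: [0,-12.2,4.5] 0.8: [0,-11.7,5.7] 0.9: [0,-11.1,6.8] 1.0: [0,-10.3,7.9] 1.1: [0,-9.5,8.9] 1.2: [0,-8.6,9.8] 1.3: [0,-7.6,10.6] 1.4: [0,-6.5,11.3] 1.5: [0,-5.3,11.9] 1.6: [0,-4.1,12.3] 1.7: [0,-2.8,12.7] 1.8: [0,-1.6,12.9] 1.9: [0,-0.3,13.0] 2.0: [0,1.0,13.0] 2.1: [0,2.3,12.8] 2.2: [0,3.6,12.5] 2.3: [0,4.8,12.1] 2.4: [0,6.0,11.5] 2.5: [0,7.1,10.9] 2.6: [0,8.2,10.1]
```

Bar gripped, reading 12.2 mm on the 14 mm bar, about 1–2 mm low like the tab. I'll pull along the arc at about 1 rad/s.

```bash
python3 -m creep '{"translation":[[0,-6.3,-1.8],[0,-6.3,-1.4],[0,-12.8,-1.9],[0,-13,-0.6],[0,-13,0.6],[0,-12.8,1.9],[0,-12.6,3.2],[0,-12.2,4.5],[0,-11.7,5.7],[0,-11.1,6.8]],"rotation":[[0,0,0],[0,0,0],[0,0,0],[0,0,0],[0,0,0],[0,0,0],[0,0,0],[0,0,0],[0,0,0],[0,0,0]],"claw":[5,5,5,5,5,5,5,5,5,5]}'
```

```text
time: 10.5
tool_pos: [508.0, -69.9, 273.2]
tcp_rot: [179.6, 0.1, 84.5]
ft_force: [4.4, -4.8, 7.8]
finger_gap: 11.6
```

```bash
python3 -m creep '{"translation":[[0,-10.3,7.9],[0,-9.5,8.9],[0,-8.6,9.8],[0,-7.6,10.6],[0,-6.5,11.3],[0,-5.3,11.9],[0,-4.1,12.3],[0,-2.8,12.7],[0,-1.6,12.9]],"rotation":[[0,0,0],[0,0,0],[0,0,0],[0,0,0],[0,0,0],[0,0,0],[0,0,0],[0,0,0],[0,0,0]],"claw":[5,5,5,5,5,5,5,5,5]}'
python3 -m creep '{"translation":[[0,0.3,20],[0,3.5,20],[0,7,20],[0,9,17],[0,10,14],[0,3,4],[0,0,0],[0,0,0],[0,0,0],[0,0,0]],"rotation":[[0,0,0],[0,0,0],[0,0,0],[0,0,0],[0,0,0],[0,0,0],[0,0,0],[0,0,0],[0,0,0],[0,0,0]],"claw":[5,5,5,5,5,5,5,5,5,5]}'
python3 snap.py 5 top scene
```

```text
time: 11.4
tool_pos: [450.2, -64.8, 172.5]
tcp_rot: [179.9, 0.2, 84.5]
ft_force: [-3.5, -7.1, 5.3]
finger_gap: 11.5
time: 12.4
tool_pos: [477.1, -67.0, 72.6]
tcp_rot: [-179.3, 0.1, 84.6]
ft_force: [-11.8, -8.5, -14.9]
finger_gap: 11.9
{'time': np.float64(12.5), 'tool_pos': array([477.1, -67. ,  72.6]), 'tcp_rot': array([-1.793e+02,  1.000e-01,  8.460e+01]), 'ft_force': array([-11.7,  -7.8, -14.7]), 'finger_gap': np.float64(12.0)}
```

View pics/top5.png

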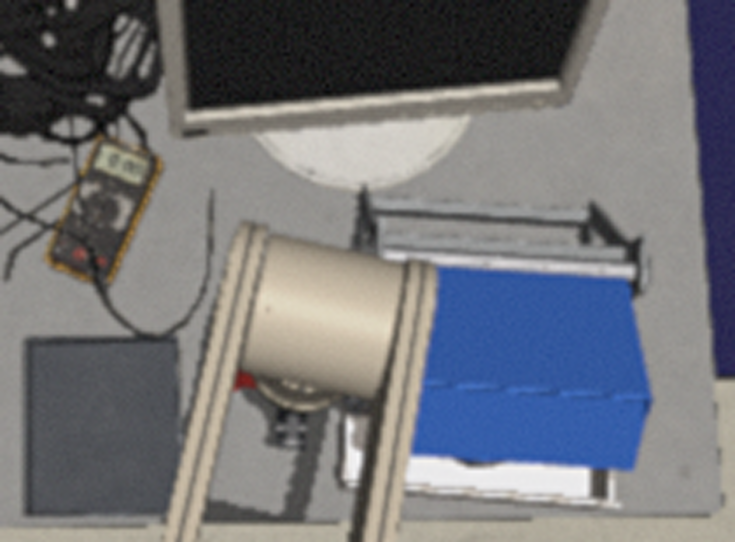

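View pics/scene5.png

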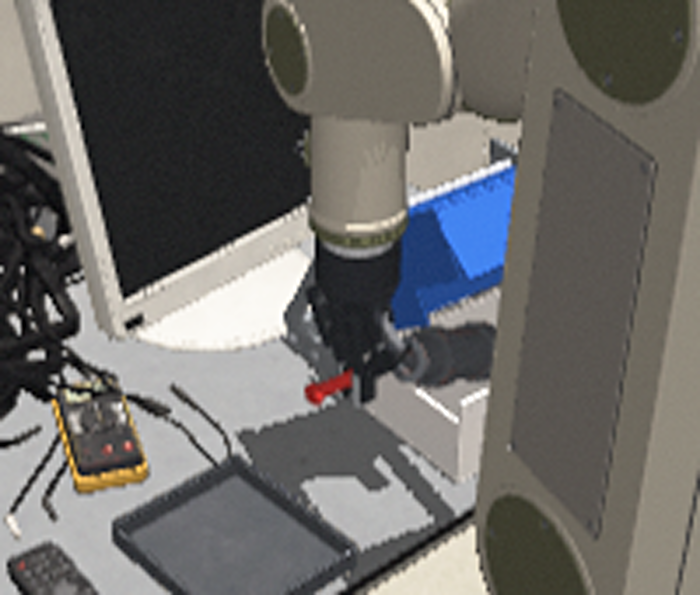

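The bin appears to be at its stop: bar direction from the pivot gives about 2.60 rad. In the scene view the valve's end shows at about (410–490,355), near the tray's left end. I'll look closer before swinging back.

```bash
python3 -m creep '{"translation":[[0,0,0],[0,0,0],[0,0,0]],"rotation":[[0,0,0],[0,0,0],[0,0,0]],"claw":[5,5,5]}'
python3 - <<'E'
from bench import *
from h import *
a=snapshot("scene");b=snapshot("top");np.savez("scene6.npz",**a);np.savez("top6.npz",**b)
f=a["frame"][190:270,310:400,::-1]
g=b["frame"][200:260,330:460,::-1]
cv2.imwrite("pics/z6.png",cv2.resize(f,None,fx=7,fy=7,interpolation=cv2.INTER_CUBIC)); cv2.imwrite("pics/zt6.png",cv2.resize(g,None,fx=6,fy=6,interpolation=cv2.INTER_CUBIC))
# ray of valve's left end at several heights
for z in (60,80,100,120): print(z,onz(a,240+405/3.5,120+355/3.5,z).round())
E
```

```text
time: 12.8
tool_pos: [477.1, -67.0, 72.6]
tcp_rot: [-179.3, 0.1, 84.6]
ft_force: [-11.9, -8.9, -13.9]
finger_gap: 11.9
60 [ 506. -162.   60.]
80 [ 487. -143.   80.]
100 [ 467. -123.  100.]
120 [ 448. -103.  120.]
```

View pics/z6.png

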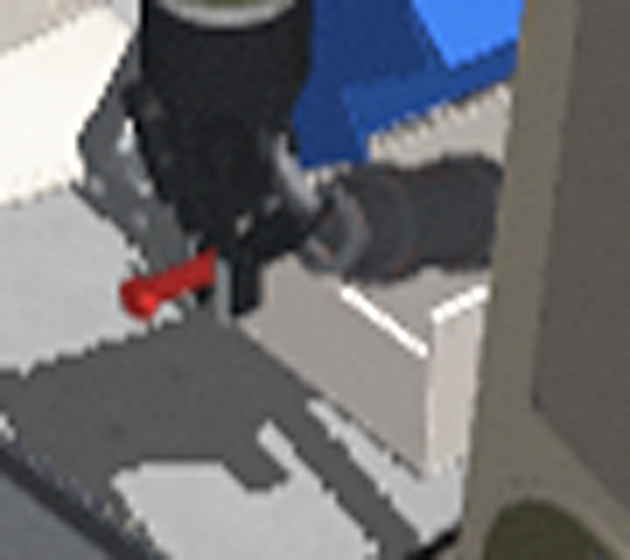

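View pics/zt6.png

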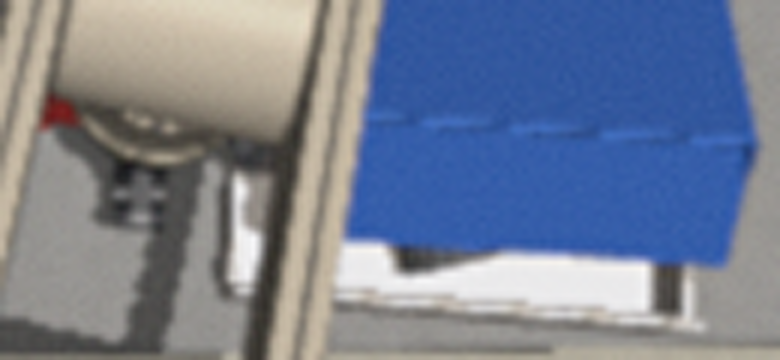

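The valve appears to be resting with its left end high, about z 90, over the left end wall and clear of the fingers by about 50 mm. I'll swing back slowly by 0.3 rad and look again.

```bash
python3 -m creep '{"translation":[[0,-4.1,-5],[0,-4.1,-5.1],[0,-3.6,-5.4],[0,-3.5,-5.5],[0,-3,-5.7],[0,-3,-5.8],[0,0,0],[0,0,0]],"rotation":[[0,0,0],[0,0,0],[0,0,0],[0,0,0],[0,0,0],[0,0,0],[0,0,0],[0,0,0]],"claw":[5,5,5,5,5,5,5,5]}'
python3 - <<'E'
from bench import *
from h import *
a=snapshot("scene");b=snapshot("top");np.savez("scene7.npz",**a);np.savez("top7.npz",**b)
f=a["frame"][190:270,310:400,::-1]
g=b["frame"][190:260,330:460,::-1]
cv2.imwrite("pics/z7.png",cv2.resize(f,None,fx=7,fy=7,interpolation=cv2.INTER_CUBIC)); cv2.imwrite("pics/zt7.png",cv2.resize(g,None,fx=6,fy=6,interpolation=cv2.INTER_CUBIC))
E
```

```text
time: 13.7
tool_pos: [458.2, -65.5, 107.3]
tcp_rot: [-179.6, 0.1, 84.5]
ft_force: [-9.4, -8.0, -5.7]
finger_gap: 11.7
```

View pics/z7.png

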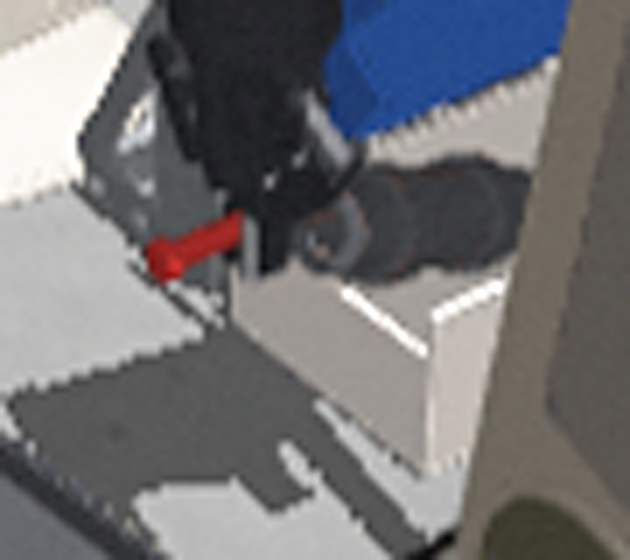

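View pics/zt7.png

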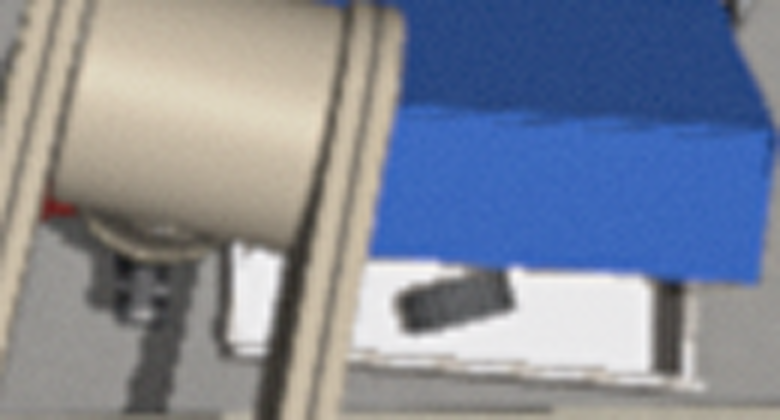

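The valve stays put as the bin leaves, and a nut is visible on its edge in the tray at (455,300) in the top zoom. I'll continue swinging back.

```bash
python3 -m creep '{"translation":[[0,-4.8,-12.1],[0,-3.6,-12.5],[0,-2.3,-12.8],[0,-1,-13],[0,0.3,-13],[0,1.6,-12.9],[0,2.8,-12.7],[0,4.1,-12.3],[0,5.3,-11.9],[0,6.5,-11.3]],"rotation":[[0,0,0],[0,0,0],[0,0,0],[0,0,0],[0,0,0],[0,0,0],[0,0,0],[0,0,0],[0,0,0],[0,0,0]],"claw":[5,5,5,5,5,5,5,5,5,5]}'
python3 snap.py 8 top scene
```

```text
time: 14.8
tool_pos: [470.8, -66.6, 233.2]
tcp_rot: [180.0, 0.1, 84.5]
ft_force: [10.5, -9.0, -17.1]
finger_gap: 11.8
{'time': np.float64(14.9), 'tool_pos': array([471.8, -66.7, 234.4]), 'tcp_rot': array([1.799e+02, 1.000e-01, 8.450e+01]), 'ft_force': array([ 6.9, -7.6, -7.1]), 'finger_gap': np.float64(11.8)}
```

View pics/top8.png

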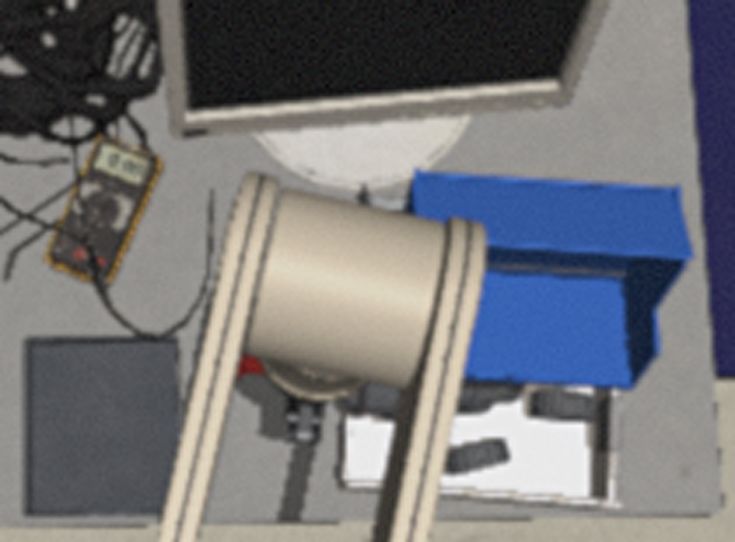

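View pics/scene8.png

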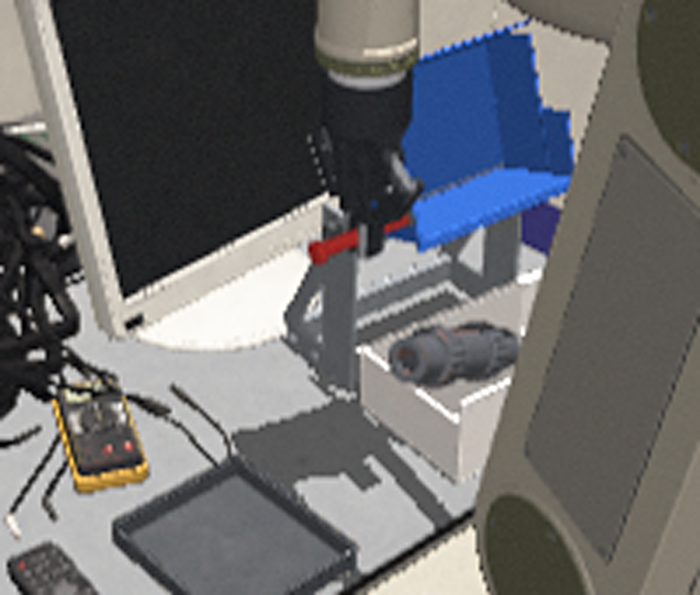

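The bin is empty, and both nuts and the valve are in the tray. Continuing to the home stop.

```bash
python3 -m creep '{"translation":[[0,7.6,-10.6],[0,8.6,-9.8],[0,9.5,-8.9],[0,10.3,-7.9],[0,11.1,-6.8],[0,11.7,-5.7],[0,12.2,-4.5],[0,12.6,-3.2],[0,12.8,-1.9],[0,13,-0.6]],"rotation":[[0,0,0],[0,0,0],[0,0,0],[0,0,0],[0,0,0],[0,0,0],[0,0,0],[0,0,0],[0,0,0],[0,0,0]],"claw":[5,5,5,5,5,5,5,5,5,5]}'
python3 -m creep '{"translation":[[0,13,0.6],[0,10,1.5],[0,8,1.5],[0,6,1.3],[0,3,0.5],[0,0,0],[0,0,0],[0,0,0]],"rotation":[[0,0,0],[0,0,0],[0,0,0],[0,0,0],[0,0,0],[0,0,0],[0,0,0],[0,0,0]],"claw":[5,5,5,5,5,5,5,5]}'
python3 snap.py 9 top scene
```

```text
time: 15.9
tool_pos: [579.5, -76.0, 295.1]
tcp_rot: [-180.0, 0.0, 84.5]
ft_force: [-5.1, -1.7, 5.3]
finger_gap: 12.1
time: 16.7
tool_pos: [617.3, -79.3, 289.1]
tcp_rot: [-179.8, 0.0, 84.6]
ft_force: [-15.3, 1.8, 8.2]
finger_gap: 11.9
{'time': np.float64(16.8), 'tool_pos': array([617.3, -79.3, 289.1]), 'tcp_rot': array([-179.8,    0. ,   84.6]), 'ft_force': array([-14. ,   1.1,   8.3]), 'finger_gap': np.float64(12.0)}
```

View pics/top9.png

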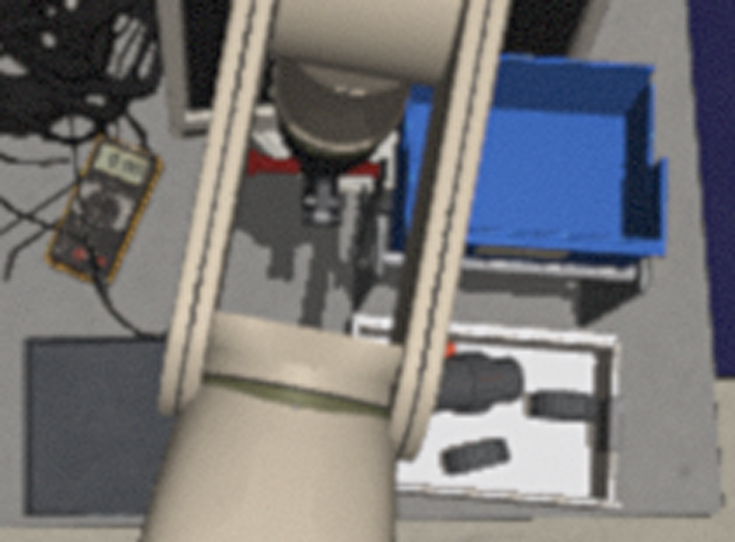

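View pics/scene9.png

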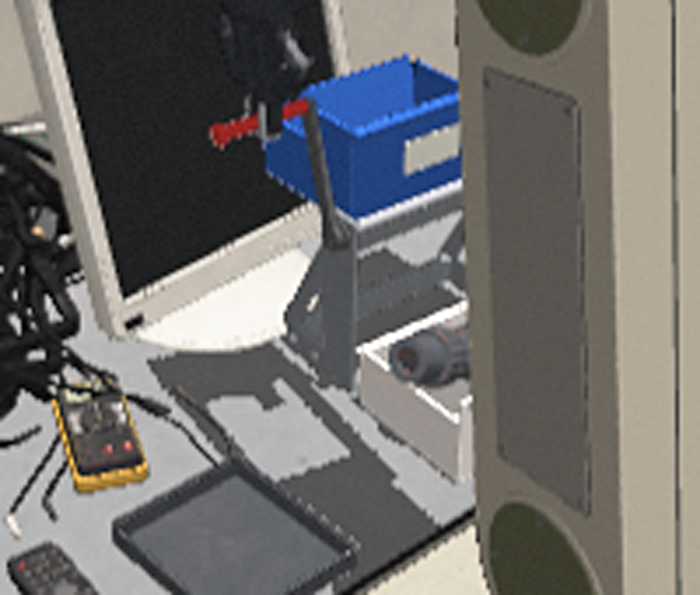

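The bin is back home: same TCP pose as at the grip, with 14 N against the stop. Releasing and lifting away.

```bash
python3 -m creep '{"translation":[[0,0,0],[0,0,0],[0,0,0],[0,0,0],[0,0,-10],[0,0,-20],[0,0,-30],[0,0,-35],[0,0,-35],[0,0,0]],"rotation":[[0,0,0],[0,0,0],[0,0,0],[0,0,0],[0,0,0],[0,0,0],[0,0,0],[0,0,0],[0,0,0],[0,0,0]],"claw":[50,50,50,50,50,50,50,50,50,50]}'
python3 -m creep '{"translation":[[-29,-15,0],[-29,-15,0],[-29,-15,0],[-29,-15,0],[-29,-15,0],[-29,-15,0],[-29,-15,0],[-29,-15,0],[-29,-15,0],[-29,-15,0]],"rotation":[[0,0,0],[0,0,0],[0,0,0],[0,0,0],[0,0,0],[0,0,0],[0,0,0],[0,0,0],[0,0,0],[0,0,0]],"claw":[50,50,50,50,50,50,50,50,50,50]}'
python3 -m creep '{"translation":[[-20,-40,0],[-20,-40,0],[-20,-40,0],[-15,-30,0],[0,0,0]],"rotation":[[0,0,0],[0,0,0],[0,0,0],[0,0,0],[0,0,0]],"claw":[50,50,50,50,50]}'
python3 snap.py 10 top scene
```

```text
time: 17.8
tool_pos: [620.5, -79.7, 426.4]
tcp_rot: [179.4, 0.1, 84.6]
ft_force: [0.9, -0.5, 0.7]
finger_gap: 49.9
time: 18.8
tool_pos: [441.6, -354.9, 418.8]
tcp_rot: [180.0, 0.0, 84.6]
ft_force: [-1.4, -0.9, -0.0]
finger_gap: 50.5
time: 19.3
tool_pos: [282.6, -415.8, 419.1]
tcp_rot: [-180.0, 0.1, 84.3]
ft_force: [0.4, -0.2, 0.7]
finger_gap: 50.0
{'time': np.float64(19.4), 'tool_pos': array([ 285.5, -414.6,  418.9]), 'tcp_rot': array([180. ,   0. ,  84.4]), 'ft_force': array([0.8, 0.1, 0.1]), 'finger_gap': np.float64(50.0)}
```

View pics/top10.png

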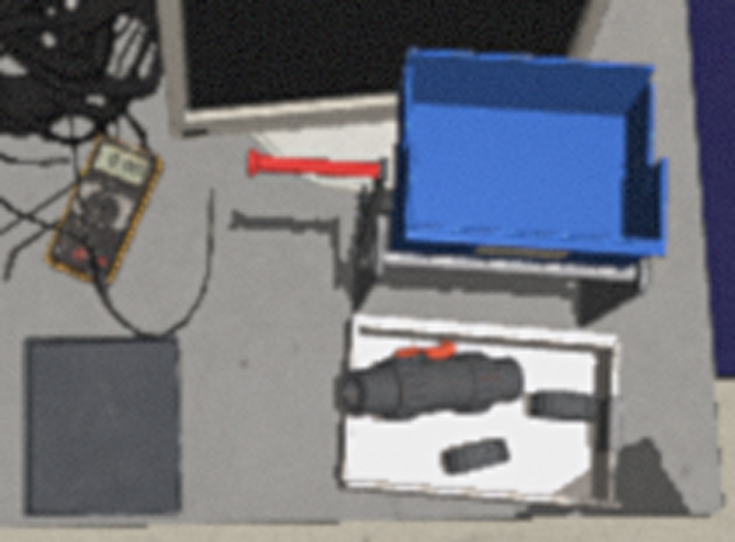

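View pics/scene10.png

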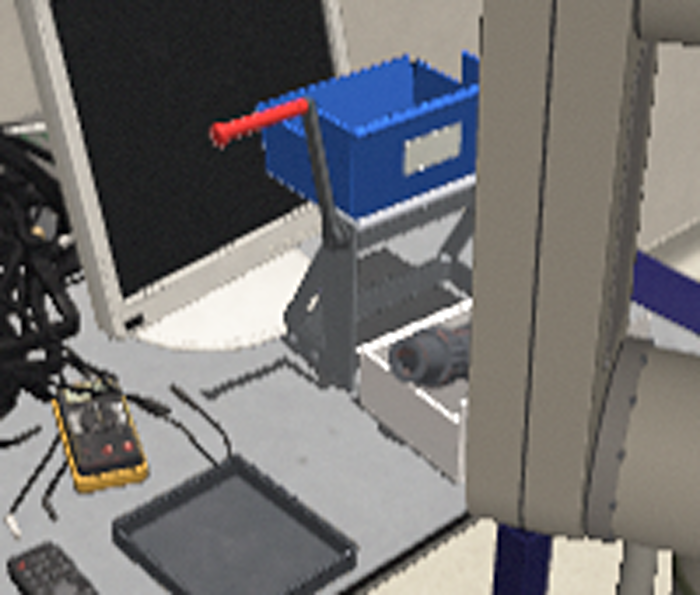

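Final view: the bin is upright and empty. The valve lies in the tray at about (435,383) with its left end on the end wall, and the nuts are at (475,455) and (560,405) inside. Checking numbers.

```bash
python3 - <<'E'
import numpy as np
from h import *
T0=dict(np.load("top0.npz"));T=dict(np.load("top10.npz"));T9=dict(np.load("top8.npz"));S0=dict(np.load("scene0.npz"));S=dict(np.load("scene10.npz"))
P=lambda u,v,z:onz(T,270+(u+.5)/3.5-.5,110+(v+.5)/3.5-.5,z)
rl,rr,fl,fr=P(350,316,66),P(616,337,66),P(343,487,93),P(612,505,93); c=(rl+rr+fl+fr)/4
d=rl-rr;a=np.arctan2(d[1],d[0])-np.pi/2;print("tray c",c.round(1),np.degrees(a).round(1))
R=np.array([[np.cos(a),-np.sin(a)],[np.sin(a),np.cos(a)]])
for n,(u,v,z) in dict(vL=(342,392,85),vR=(522,376,40),vmid=(435,384,60),nutA=(475,456,35),nutB=(560,405,35)).items():
    print(n,(R.T@(P(u,v,z)-c)[:2]).round(0))
def red(s,roi):
    f=s["frame"].astype(int);x0,y0,x1,y1=roi;m=(f[...,0]>130)&(f[...,1]<90)&(f[...,2]<90)
    ys,xs=np.nonzero(m[y0:y1,x0:x1]);return xs.mean()+x0,ys.mean()+y0,len(xs)
print(red(T0,(330,145,381,168)),red(T,(330,145,381,168)),red(S0,(295,140,333,168)),red(S,(295,140,333,168)))
# diffs over bystander region left of tray
for A,B in((T0,T),):
    g=np.abs(A["frame"][110:270,165:325].astype(int)-B["frame"][110:270,165:325]).sum(2)>90; print("changed px left region",g.sum())
g=np.abs(T9["frame"][200:260,365:455].astype(int)-T["frame"][200:260,365:455]).sum(2)>120; print(g.sum())
E
```

```text
tray c [ 452.6 -238.5   79.5] -5.7
vL [  5. 124.]
vR [ 38. -44.]
vmid [22. 38.]
nutA [-38.  -6.]
nutB [ 15. -81.]
(np.float64(357.6617647058824), np.float64(157.19117647058823), 136) (np.float64(357.64925373134326), np.float64(157.20149253731344), 134) (np.float64(312.6730769230769), np.float64(154.28846153846155), 104) (np.float64(312.81481481481484), np.float64(154.1851851851852), 108)
changed px left region 0
2254
```

```bash
python3 -c "
from bench import *
print(hand_in()); print(sense()['time'])"
```

```text
the job is handed in; nothing more can be done
None
the job is handed in; nothing more can be done
```

The job is done and handed in at about 19.5 s. I dragged the tray by its tab under the bin, pulled the bin by its red bar to the stop, swung it back upright, released and moved the arm clear. `hand_in()` gives no verdict.

**Last checks before handing in:**
- **Tray:** its centre measured (452.6, -238.5), within a few mm of my drop-zone estimate of (453, -239). Its rear wall was 15–18 mm in front of the feet, and it looked flat.
- **Pull to the stop:** the bar's direction from the pivot gave a bin angle of about 2.60 rad. By the tool reading the bar sat about 5–7 mm off its nominal circle, probably slip in the grip while pressing on the stop.
- **Bin back home:** the red bar was back within 0.2 px of its starting position in both views, and the bin is empty.
- **Parts:** both nuts stand on edge inside the tray, and the valve's middle is at about (22, 38) mm in tray axes. I took its height as about 60 mm from how it lies; I did not measure it.
- **Bystanders:** the area of the top image with the meter, remote control and dish had not changed since the start.

**Not ideal:** the valve's left end rests on the tray's left wall and may overhang it by a few mm. It looked still in the last pictures. My pixel-difference check for movement there told me nothing, because the bin and arm had moved across that part of the image.

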